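# Present the driver to the undone lid screw

## Task

Of the four captive screws on the lid of the metal case, one is still undone and stands clearly higher than the rest. Draw the long-handled driver out of its leaning holder, turn it straight upright with the bit pointing down, and bring the bit over the middle of that raised screw's head. Finish still gripping the driver there, motionless, with the bit about 20 mm above the screw and touching nothing, and leave everything else where it stands.

Things in the scene. Friction and masses are not known exactly. Their poses are not given: they have to be found in the camera images.
- driver: long cordless driver, 195 mm, about 180 g: steel bit (6 mm across, 30 mm long), dark steel nose (15 mm across, 65 mm long), then a round grey handle (28 mm across, 100 mm long). Origin at the bit's tip, z along its axis towards the tail. It starts bit down in one tube of the stand, shoulder on the rim, handle leaning towards the robot. Slides out along its axis in 95 mm
- driver_tip (a point): tip of the driver's bit (the driver's origin)
- driver_grip (a point): point on the driver's axis 160 mm from the bit's tip, 65 mm up the handle and 35 mm below its tail: a good place to grip it
- stand: fixed black twin holder, base 125 x 175 x 14 mm (125 along its x, centred 22 mm towards +x). Origin on the table, z up, it may be yawed. Two tubes, 26 mm outside, 18 mm inside, 70 mm long, lean 0.55 rad from vertical, mouths up and towards its -x (1.5 mm play round the nose); mouth centres at x 0, y +45 and -45 mm, 100 mm above the table
- stubby: bystander, leave it where it is: short nut driver in the other tube, the same nose, but its grey handle is only 45 mm long, 28 mm across. Origin at its bit's tip, z towards its tail
- case: fixed plywood board 250 x 190 x 12 mm (250 along its x) with an aluminium instrument case 154 x 114 mm mounted in its middle, lid top 57 mm above the table. Origin on the table under the centre, z up, it may be yawed. The screws sit at x +-55 mm, y +-38 mm
- screw_1: one of the four identical captive lid screws (fixed), round slotted steel head 20 mm across and 9 mm high; origin at the middle of the head's top face, z up. Fastened: head top 66 mm above the table; undone: 90 mm above the table. Exactly one of the four is undone; which corner differs from start to start
- screw_2: one of the four identical captive lid screws (fixed), round slotted steel head 20 mm across and 9 mm high; origin at the middle of the head's top face, z up. Fastened: head top 66 mm above the table; undone: 90 mm above the table. Exactly one of the four is undone; which corner differs from start to start
- screw_3: one of the four identical captive lid screws (fixed), round slotted steel head 20 mm across and 9 mm high; origin at the middle of the head's top face, z up. Fastened: head top 66 mm above the table; undone: 90 mm above the table. Exactly one of the four is undone; which corner differs from start to start
- screw_4: one of the four identical captive lid screws (fixed), round slotted steel head 20 mm across and 9 mm high; origin at the middle of the head's top face, z up. Fastened: head top 66 mm above the table; undone: 90 mm above the table. Exactly one of the four is undone; which corner differs from start to start
- jar: bystander, leave it where it is: small amber jar with a cap, 34 mm across, 42 mm high, on the board's +y strip. Origin under its centre
- flux: bystander, leave it where it is: small white bottle, 28 mm across, 50 mm high, on the board's far strip. Origin under its centre
- tape: bystander, leave it where it is: roll of tape 72 mm across, 19 mm high, lying flat. Origin under its centre
- tray: bystander, leave it where it is: white parts tray 100 x 70 x 22 mm. Origin under its centre
- spare: bystander, leave it where it is: ordinary screwdriver 150 mm long lying on the board's near strip. Origin under its middle
- cup: bystander, leave it where it is: black cup 56 mm across, 50 mm high. Origin under its centre
- heatsink: bystander, leave it where it is: aluminium cylinder 40 mm across, 25 mm high. Origin under its centre

How it is judged:
By the outcome, as a careful person would: the job done as asked, in the order asked, and still so for the second after the job is handed in, while the arm keeps its last pose, push and grip.
It also fails if it takes over 38 s, if anything falls off the work surface, if the arm or the gripper's body presses on something with over 40 N, if the wrist force passes 120 N, or if a joint passes its speed limit or range.

## Robot

A 6-joint arm with a two-finger parallel gripper is mounted at the origin on the work surface. World frame = base frame: x ahead of the robot, y to its left, z up, the work surface at z = 0. Lengths are in mm, angles in degrees, forces in N, time in s.
With the tool pointing down it reaches from about 350 to 875 mm from the base axis. Payload 15.5 kg.
Tool frame: the origin (TCP) lies midway between the tips of the shut fingers; the grasp point (between the pads) lies 19 mm behind it (r.tcp_to_grasp is the distance from the TCP to the grasp point, in mm); z points along the fingers, y is the line along which they close (so a half turn about z gives the same grasp; the last joint's range is limited). The gripper opens to 85 mm and grips with 20 to 120 N. Pads are 22 mm wide; open, the fingers measure 114 mm over their backs; the gripper's body (76 mm by 85 mm) begins 54 mm behind the grasp point. The pads swing forward as they close: fully open they stand 13 mm farther back than shut.
Start: joints at [62.939, 28.281, 77.091, -0, 74.628, -5.472], TCP at [229.962, 581.157, 231.277] pointing down, gripper open.
Joint ranges: [-166.48, 166.48], [-47.26, 123.95], [12.59, 153.08], [-70.14, 250.14], [6.76, 159.57], [-176.63, 176.63]. Speed limits (degrees/s): [108.29, 108.29, 147.25, 172.46, 172.46, 172.46].

## Interface

Orientations are given as [roll, pitch, yaw] about the fixed x, y, z axes, in that order (R = Rz(yaw) Ry(pitch) Rx(roll)).
In Python, from station import r gives the robot as it stands. The module is installed in compiled form; this text tells all that it offers.
- The arm moves only by the tool carry_out, never from a script. Its argument "motion" is a list of rows, each an object with "grip": the closure, from -1 (fully open) to 1 (shut); "delta_pos": the shift along the tool's x, y, z each as a share of 0.3 m, from -1 to 1, a list of three; "turn": the turn about the tool's z as a share of 45 degrees, from -1 to 1. In form: [{"grip": grip, "delta_pos": [tx, ty, tz], "turn": turn}, ...]. A call has exactly 8 rows; each row shifts and turns the commanded pose from where the row before left it, along the tool's axes as they then stand; what a row does not reach is not made up. A row lasts 1/8 s, in which the tool goes at most 62.5 mm and 10.7 degrees, less where a joint would pass 70% of its speed; a pose out of reach is approached as far as the arm can. A call with a number of a shift or a turn outside -1 to 1 is refused whole. A call with a gripper value outside its range is refused whole. The fingers move at their own pace and stop on an object; "grip_force" is the grip in N (left out, the last holds). Time passes only in rows, so rows that do not move let the fingers close, or fill a call up. It gives the time, the measured TCP pose, the force, the opening and the grip force at its end, in the units of the state.
- r.read_state(): the state, without advancing time (a new reading comes with each control period).
- r.capture(name): name is "scene" or "top" or "wrist"; returns (picture, depth): 480x640x3 uint8, red, green, blue; 480x640 float32, mm along the optical axis (not along the pixel's ray), 0 where there is no reading.
- r.calibration(name): a dict with "intrinsics" (3x3 intrinsics, pixels), "dist_coeffs" ([k1, k2, p1, p2, k3] as OpenCV has them; the pictures are not rectified), "xyz" and "orientation" of the camera in the world. Camera axes: x right, y down, z forward; pixel columns grow to the right and rows downward; lengths in mm; the calibration is good to about 2 mm. A picture is of the moment at which its call begins: read the wrist's pose just before it. calibration takes no time and is no camera call; for the wrist camera it gives the pose at the moment of the call.
- r.close_job(): hands the job in; it is judged then, once.
The state is a dict: "time": time; "joint_positions": joint angles; "qd": joint speeds; "tau": joint torques, N m; "tool_pos": TCP position; "ee_rot": TCP orientation; "force": force on the tool from outside, world axes, zero at the start; "ft_torque": the same for the moment, N m; "gripper_width": finger opening in mm; "finger_force": force on a finger pad.
Only numpy, scipy, OpenCV 4.12 (cv2) and the standard library are available. Lean on these libraries where they do the work, as an engineer would, in place of code of your own. Each camera call takes 0.05 s, during which the arm holds its last target. There are 200 camera calls.

## Working session

There is one attempt and no reset: what is moved stays moved. The work goes in short steps, Python scripts to look and compute and a tool call to move; the robot and the scene stay as the last step left them, time stands still between calls to the robot, and variables do not carry over. Pictures are saved under pics/ and viewed, at most 10 in all, crops included, and the job is handed in when it is done.

Besides the shell and the picture viewer there is one more tool, called after "Request:" as name(argument=value, ...), one argument or row to a line, values as JSON. carry_out: Moves the arm, as the interface text tells. Shift numbers are shares of 0.3 m and turn numbers shares of 45 degrees, none past 1 either way. Its arguments: {"type":"object","properties":{"motion":{"type":"array","items":{"type":"object","properties":{"grip":{"type":"number"},"delta_pos":{"type":"array","items":{"type":"number"}},"turn":{"type":"number"}}}},"grip_force":{"type":"number"}},"required":["motion"]}

```bash
mkdir -p pics
cat > h.py <<'E'
import numpy as np, cv2
from scipy.spatial.transform import Rotation as Ro
from station import r
def cap(n):
    c=r.calibration(n); p,d=r.capture(n); return p,d,c
def RT(c): return Ro.from_euler('xyz',c["orientation"],degrees=True).as_matrix(),np.array(c["xyz"],float)
def rays(c,px):
    K=np.array(c["intrinsics"],float);D=np.array(c["dist_coeffs"],float)
    u=cv2.undistortPoints(np.array(px,float).reshape(-1,1,2),K,D).reshape(-1,2)
    R,t=RT(c); return t,np.c_[u,np.ones(len(u))]@R.T
def plane(c,px,z):
    t,v=rays(c,px); return t+v*((z-t[2])/v[:,2])[:,None]
def cloud(d,c):
    h,w=d.shape; g=np.stack(np.meshgrid(np.arange(w),np.arange(h)),-1).reshape(-1,2)
    t,v=rays(c,g); return (t+v*d.reshape(-1,1)).reshape(h,w,3)
def save(n,p): cv2.imwrite(f"pics/{n}.png",p[:,:,::-1])
E
python3 - <<'E'
from h import *
for n in("top","scene"):
    p,d,c=cap(n); save(n+"0",p); np.savez(n+"0.npz",p=p,d=d); print(n,c["xyz"],c["orientation"],(d>0).mean())
s=r.read_state();print(s["time"],s["tool_pos"],s["ee_rot"])
E
```

```text
top [ 462.67530682   77.54820419 1055.61271929] [-172.78375645    0.33492319  -89.4497299 ] 0.9961002604166667
scene [1164.33107263   42.60517544  811.20434614] [-138.79610056    1.05323141   83.78982343] 0.9960904947916667
0.1 [229.82546729 580.88976707 230.76727856] [-1.79940016e+02 -6.00386955e-03  1.58412271e+02]
```

View pics/top0.png

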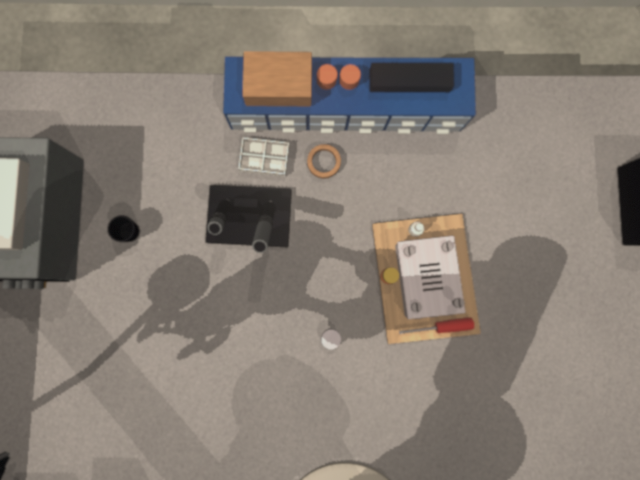

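View pics/scene0.png

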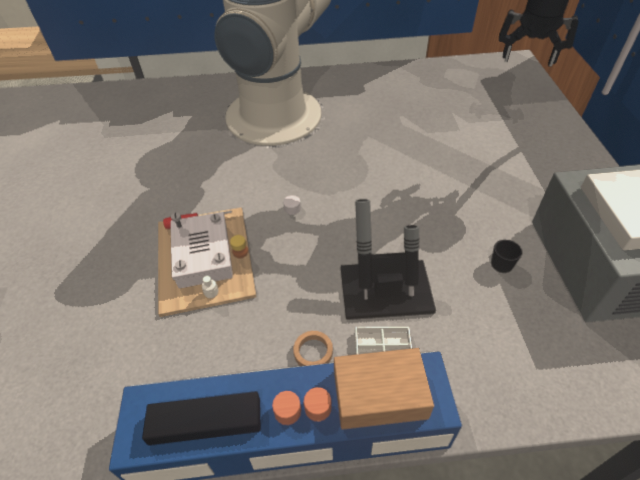

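Top view: stand around (250,215), long driver's tail at (261,243), stubby's tail at (215,225), case centred near (430,277). The scene view shows the raised screw at (177,220), which is the corner nearest the robot on the −y side, at about (458,303) in the top view.

Run:
```python
from h import *
for n in("top","scene"):
    f=np.load(n+"0.npz");c=r.calibration(n);P=cloud(f["d"],c);p=f["p"]
    X,Y,Z=P[...,0],P[...,1],P[...,2]
    print(n,"table z",np.median(Z[(X>300)&(X<350)&(Y>-100)&(Y<100)]))
    if n=="top":
        roi=lambda u0,v0,u1,v1:P[v0:v1,u0:u1].reshape(-1,3)
    # stand base
    m=(abs(Z-14)<5)&(p.max(2)<60)&(X>400)&(X<700)&(Y>100)&(Y<450)
    q=P[m][:,:2].astype(np.float32);print("base",len(q),cv2.minAreaRect(q))
    # lid
    m=(abs(Z-57)<4)&(Y<20)&(Y>-200)&(X>250)&(X<600);q=P[m][:,:2].astype(np.float32);print("lid",len(q),cv2.minAreaRect(q))
    m=(Z>76)&(Z<110)&(Y<50)&(Y>-250)&(X>250)&(X<600);q=P[m];print("raised",len(q),np.median(q,0) if len(q) else '', q.min(0),q.max(0))
    m=(Z>62)&(Z<72)&(Y<50)&(Y>-250)&(X>250)&(X<600)
    k,l,s,ce=cv2.connectedComponentsWithStats(m.astype(np.uint8))
    for i in range(1,k):
        if s[i,4]>8: print(" scr",ce[i],s[i,4],P[l==i].mean(0))
    m=(Z>105)&(Y<420)&(Y>100)&(X>350)&(X<650)
    k,l,s,ce=cv2.connectedComponentsWithStats(m.astype(np.uint8))
    for i in range(1,k):
        if s[i,4]>20:
            q=P[l==i].astype(float);mu=q.mean(0);w=np.linalg.svd(q-mu,full_matrices=False)[2][0];w*=np.sign(w[2])
            print(" tool",ce[i],s[i,4],"mean",mu,"dir",w,"max",q.max(0),"min",q.min(0))
im=np.load("top0.npz")["p"][170:350,190:490];im2=np.load("scene0.npz")["p"][180:330,150:450]
save("crop0",np.vstack([cv2.resize(im[:, :],(640,300),interpolation=cv2.INTER_CUBIC),cv2.resize(im2,(640,300),interpolation=cv2.INTER_CUBIC)]))
```

```text
top table z 0.67969252744183
base 2692 ((632.0067138671875, 282.0146179199219), (323.7722473144531, 123.97410583496094), 88.26763916015625)
lid 3518 ((510.69891357421875, -135.00823974609375), (129.8877716064453, 177.7695770263672), 89.98566436767578)
raised 94 [ 454.19301241 -206.54986092   89.96565322] [ 444.79606483 -216.28876073   82.53552063] [ 461.89378342 -197.43500682   97.07258727]
 scr [446.4125 246.6375] 80 [ 562.18128939 -194.16256566   66.19672359]
 scr [408.45679012 250.82716049] 81 [ 553.12599312 -119.18967309   66.65366886]
 scr [416.10714286 306.55952381] 84 [ 444.39337296 -132.25310528   66.36285088]
 tool [216.52348993 223.17449664] 298 mean [595.73080809 249.96660607 131.591673  ] dir [-0.75537406  0.12307678  0.64363198] max [623.12425977 264.50410097 146.19502683] min [575.22005004 237.87177792 105.14094536]
 tool [262.21794872 233.75641026] 546 mean [573.67830278 161.7678186  159.02753049] dir [-0.64230179  0.04855567  0.76491226] max [620.02364493 177.77641894 191.16104858] min [538.58095425 148.38490686 105.07407046]
scene table z -1.121405328493779
base 2581
[... 402 characters left out ...]
.78587047 -135.79565769   65.26657214]
 scr [178.    224.125] 16 [ 459.42238803 -209.74973755   66.92479074]
 scr [218.36111111 256.81944444] 72 [ 556.63118016 -122.18018015   65.16748414]
 scr [179.42857143 264.21428571] 70 [ 565.73230105 -197.33419291   65.1101836 ]
 tool [363.44736842 226.2593985 ] 798 mean [585.11454828 161.03456225 148.23162489] dir [-0.58593603  0.02621461  0.80993319] max [621.62818454 177.18990813 189.62648269] min [540.50985685 147.17963469 105.00357746]
 tool [411.19302949 237.86058981] 373 mean [604.97592773 248.83538625 125.76100471] dir [-0.64938711  0.01537374  0.76030259] max [625.20947721 263.27549489 143.90543302] min [577.64669493 236.52212544 105.17747065]
```

View pics/crop0.png

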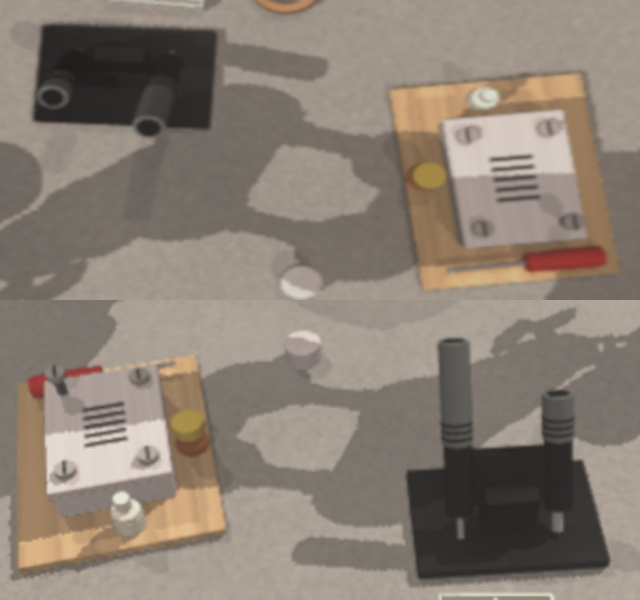

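Run:
```python
from h import *
for n,box in(("top",(195,175,300,255)),("scene",(335,240,440,325))):
    f=np.load(n+"0.npz");c=r.calibration(n);p=f["p"];P=cloud(f["d"],c)
    m=np.zeros(p.shape[:2],np.uint8);u0,v0,u1,v1=box;m[v0:v1,u0:u1]=(p[v0:v1,u0:u1].max(2)<45)
    cs=max(cv2.findContours(m,0,2)[0],key=cv2.contourArea);h=cv2.convexHull(cs)
    for e in (3,5,8):
        a=cv2.approxPolyDP(h,e,True).reshape(-1,2)
        print(n,e,plane(c,a,14).round(0)[:,:2].tolist())
    # long driver slices by z
    Q=P.reshape(-1,3);Q=Q[(Q[:,2]>100)&(Q[:,1]>130)&(Q[:,1]<195)&(Q[:,0]>500)&(Q[:,0]<640)]
    for z in range(110,190,10):
        s=Q[abs(Q[:,2]-z)<5]; print(z,len(s),"y",np.percentile(s[:,1],[3,97]).round(1),np.mean(np.percentile(s[:,1],[3,97])).round(1),"x",np.percentile(s[:,0],[3,97]).round(1))
```

```text
top 3 [[690.0, 284.0], [680.0, 186.0], [655.0, 152.0], [627.0, 154.0], [573.0, 201.0], [577.0, 291.0]]
top 5 [[690.0, 284.0], [680.0, 186.0], [655.0, 152.0], [627.0, 154.0], [573.0, 201.0], [577.0, 291.0]]
top 8 [[690.0, 284.0], [680.0, 186.0], [627.0, 154.0], [573.0, 201.0], [577.0, 291.0]]
110 38 y [148.5 172.7] 160.6 x [596.7 617.8]
120 43 y [149.  174.2] 161.6 x [592.7 610.6]
130 41 y [150.  174.5] 162.3 x [587.7 603.4]
140 47 y [149.5 173.8] 161.7 x [579.5 596.2]
150 47 y [150.2 173.7] 162.0 x [571.3 589.1]
160 51 y [150.3 175.8] 163.0 x [563.9 583.2]
170 48 y [150.4 173.4] 161.9 x [547.3 575.4]
180 151 y [151.3 176. ] 163.6 x [539.4 568.6]
scene 3 [[556.0, 281.0], [609.0, 269.0], [659.0, 239.0], [676.0, 188.0], [660.0, 167.0], [622.0, 151.0], [547.0, 163.0]]
scene 5 [[556.0, 281.0], [659.0, 239.0], [676.0, 188.0], [660.0, 167.0], [622.0, 151.0], [547.0, 163.0]]
scene 8 [[556.0, 281.0], [659.0, 239.0], [660.0, 167.0], [547.0, 163.0]]
110 88 y [147.5 173.5] 160.5 x [601.9 620.6]
120 92 y [148.2 174.9] 161.5 x [593.7 612.4]
130 90 y [148.8 175.2] 162.0 x [588.7 606.1]
140 90 y [148.8 173.2] 161.0 x [579.5 599.1]
150 97 y [148.8 174.1] 161.5 x [573.5 591.2]
160 96 y [149.5 175. ] 162.2 x [566.9 584.6]
170 100 y [150.5 176. ] 163.3 x [561.7 578.4]
180 114 y [150.3 175.7] 163.0 x [544.1 570.6]
```

Request:
carry_out(
  motion=[
    {"grip":-1,"delta_pos":[0,0,-0.1],"turn":0},
    {"grip":-1,"delta_pos":[0,0,0],"turn":-0.1},
    {"grip":-1,"delta_pos":[0,0,0],"turn":-0.1},
    {"grip":-1,"delta_pos":[0,0,0],"turn":-0.1},
    {"grip":-1,"delta_pos":[0,0,0],"turn":-0.1},
    {"grip":-1,"delta_pos":[0,0,0],"turn":-0.08},
    {"grip":-1,"delta_pos":[0,0,0],"turn":0},
    {"grip":-1,"delta_pos":[0,0,0],"turn":0},
  ],
)

```text
time: 1.1
tool_pos: [229.9, 581.1, 261.1]
ee_rot: [-180.0, -0.0, 179.9]
force: [-0.6, -0.1, 0.4]
gripper_width: 84.9
finger_force: 0.0
```

Request:
carry_out(
  motion=[
    {"grip":-1,"delta_pos":[-0.1,-0.12,0],"turn":0},
    {"grip":-1,"delta_pos":[-0.1,-0.12,0],"turn":0},
    {"grip":-1,"delta_pos":[-0.1,-0.12,0],"turn":0},
    {"grip":-1,"delta_pos":[-0.1,-0.12,0],"turn":0},
    {"grip":-1,"delta_pos":[-0.1,-0.12,0],"turn":0},
    {"grip":-1,"delta_pos":[-0.1,-0.12,0],"turn":0},
    {"grip":-1,"delta_pos":[-0.1,-0.12,0],"turn":0},
    {"grip":-1,"delta_pos":[-0.1,-0.12,0],"turn":0},
  ],
)

```text
time: 2.1
tool_pos: [470.9, 291.9, 261.4]
ee_rot: [180.0, 0.0, 179.9]
force: [0.8, -0.8, 0.6]
gripper_width: 85.8
finger_force: 0.0
```

Request:
carry_out(
  motion=[
    {"grip":-1,"delta_pos":[-0.1,-0.12,0],"turn":0},
    {"grip":-1,"delta_pos":[-0.1,-0.12,0],"turn":0},
    {"grip":-1,"delta_pos":[-0.07,-0.1,0],"turn":0},
    {"grip":-1,"delta_pos":[0,-0.05,0],"turn":0},
    {"grip":-1,"delta_pos":[0,0,0],"turn":0.1},
    {"grip":-1,"delta_pos":[0,0,0],"turn":0},
    {"grip":-1,"delta_pos":[0,0,0],"turn":0},
    {"grip":-1,"delta_pos":[0,0,0],"turn":0},
  ],
)

```text
time: 3.1
tool_pos: [550.8, 176.6, 261.3]
ee_rot: [180.0, 0.0, 175.6]
force: [-0.9, 1.1, 0.1]
gripper_width: 85.4
finger_force: 0.0
```

Request:
carry_out(
  motion=[
    {"grip":-1,"delta_pos":[-0.035,-0.021,0],"turn":0},
    {"grip":-1,"delta_pos":[-0.034,-0.021,0],"turn":0},
    {"grip":-1,"delta_pos":[0,0,0.05],"turn":0},
    {"grip":-1,"delta_pos":[0,0,0.05],"turn":0},
    {"grip":-1,"delta_pos":[0,0,0],"turn":0},
    {"grip":-1,"delta_pos":[0,0,0],"turn":0},
    {"grip":-1,"delta_pos":[0,0,0],"turn":0},
    {"grip":-1,"delta_pos":[0,0,0],"turn":0},
  ],
)

```text
time: 4.1
tool_pos: [570.9, 162.1, 231.7]
ee_rot: [180.0, 0.0, 175.5]
force: [-0.2, 0.3, -0.0]
gripper_width: 85.8
finger_force: 0.0
```

Run:
```python
from h import *
p,d,c=cap("wrist");save("w1",p);print(c["xyz"],c["orientation"],r.read_state()["tool_pos"])
P=cloud(d,c);Q=P[d>0]
Q=Q[(Q[:,2]>95)&(Q[:,2]<200)&(Q[:,1]>130)&(Q[:,1]<200)&(Q[:,0]>520)&(Q[:,0]<640)]
for z in range(105,195,10):
    s=Q[abs(Q[:,2]-z)<5]
    if len(s)>9: print(z,len(s),"y",np.percentile(s[:,1],[2,98]).round(1),np.mean(np.percentile(s[:,1],[2,98])).round(1),"x",np.percentile(s[:,0],[2,98]).round(1))
```

```text
[500.01075924 167.421052   375.00779159] [1.63698494e+02 2.64674862e-02 8.55421875e+01] [570.79370812 162.11711253 231.60318408]
105 121 y [149.3 191.9] 170.6 x [612.4 620.7]
115 134 y [147.5 173.8] 160.6 x [598.3 612.6]
125 209 y [147.4 173.9] 160.6 x [591.  607.9]
135 182 y [148.4 174. ] 161.2 x [584.7 600.1]
145 207 y [148.4 174.3] 161.4 x [577.5 593.1]
155 245 y [149.  174.8] 161.9 x [570.3 586.3]
165 289 y [149.2 175.1] 162.2 x [563.3 579.4]
175 908 y [150.2 174.7] 162.4 x [538.  571.8]
185 2294 y [150.3 174.8] 162.6 x [543.3 564.2]
```

View pics/w1.png

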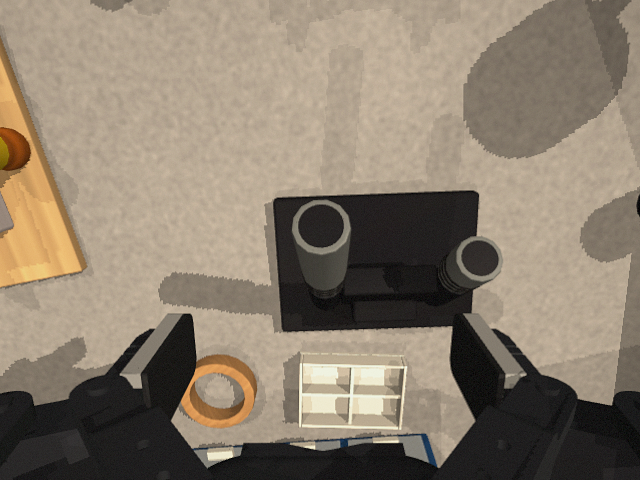

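The wrist view shows the driver's tail at (321,225) between the open fingers and the stubby at (478,258), clear of them. I'll descend and grip.

Request:
carry_out(
  motion=[
    {"grip":-1,"delta_pos":[0.003,0,0.08],"turn":0},
    {"grip":-1,"delta_pos":[0,0,0.08],"turn":0},
    {"grip":-1,"delta_pos":[0,0,0.08],"turn":0},
    {"grip":-1,"delta_pos":[0,0,0.08],"turn":0},
    {"grip":-1,"delta_pos":[0,0,0],"turn":0},
    {"grip":1,"delta_pos":[0,0,0],"turn":0},
    {"grip":1,"delta_pos":[0,0,0],"turn":0},
    {"grip":1,"delta_pos":[0,0,0],"turn":0},
  ],
  grip_force=25,
)

```text
time: 5.15
tool_pos: [570.2, 162.2, 136.0]
ee_rot: [180.0, 0.1, 175.5]
force: [-0.8, 0.6, -1.0]
gripper_width: 32.7
finger_force: 0.0
```

Request:
carry_out(
  motion=[
    {"grip":1,"delta_pos":[0,0,0],"turn":0},
    {"grip":1,"delta_pos":[0,0,0],"turn":0},
    {"grip":1,"delta_pos":[0,0,0],"turn":0},
    {"grip":1,"delta_pos":[0,0,0],"turn":0},
    {"grip":1,"delta_pos":[0,0,0],"turn":0},
    {"grip":1,"delta_pos":[0,0,0],"turn":0},
    {"grip":1,"delta_pos":[0,0,0],"turn":0},
    {"grip":1,"delta_pos":[0,0,0],"turn":0},
  ],
)

```text
time: 6.15
tool_pos: [570.0, 162.4, 135.9]
ee_rot: [180.0, 0.0, 175.5]
force: [-1.2, 1.0, 6.4]
gripper_width: 27.5
finger_force: 25.6
```

Request:
carry_out(
  motion=[
    {"grip":1,"delta_pos":[0.0157,0,-0.0256],"turn":0},
    {"grip":1,"delta_pos":[0.0157,0,-0.0256],"turn":0},
    {"grip":1,"delta_pos":[0.0157,0,-0.0256],"turn":0},
    {"grip":1,"delta_pos":[0.0157,0,-0.0256],"turn":0},
    {"grip":1,"delta_pos":[0.0157,0,-0.0256],"turn":0},
    {"grip":1,"delta_pos":[0.0157,0,-0.0256],"turn":0},
    {"grip":1,"delta_pos":[0,0,0],"turn":0},
    {"grip":1,"delta_pos":[0,0,0],"turn":0},
  ],
)

```text
time: 7.15
tool_pos: [541.6, 164.3, 181.2]
ee_rot: [-180.0, -0.0, 175.5]
force: [0.1, -0.5, -1.7]
gripper_width: 27.2
finger_force: 24.6
```

Run:
```python
from h import *
s=r.read_state();print(s["force"],s["ft_torque"],s["tool_pos"])
p,d,c=cap("wrist");p2,d2,c2=cap("scene");save("m1",np.hstack([cv2.resize(p,(400,300)),cv2.resize(p2[100:340,220:540],(400,300))]))
```

```text
[ 0.09180448 -0.47849927 -1.70590712] [-0.00948299 -0.01011287  0.04337819] [541.63683776 164.31185465 181.22791213]
```

View pics/m1.png

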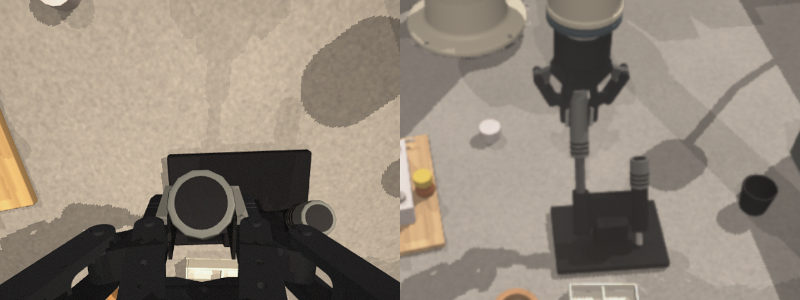

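Request:
carry_out(
  motion=[
    {"grip":1,"delta_pos":[0.0157,0,-0.0256],"turn":0},
    {"grip":1,"delta_pos":[0.0157,0,-0.0256],"turn":0},
    {"grip":1,"delta_pos":[0.0157,0,-0.0256],"turn":0},
    {"grip":1,"delta_pos":[0,0,0],"turn":0},
    {"grip":1,"delta_pos":[-0.0283,0,-0.0142],"turn":0},
    {"grip":1,"delta_pos":[-0.0283,0,-0.0142],"turn":0},
    {"grip":1,"delta_pos":[-0.0283,0,-0.0142],"turn":0},
    {"grip":1,"delta_pos":[0,0,0],"turn":0},
  ],
  grip_force=20,
)

```text
time: 8.25
tool_pos: [553.9, 163.3, 217.3]
ee_rot: [180.0, 0.0, 175.5]
force: [-0.7, -0.2, -2.9]
gripper_width: 27.2
finger_force: 24.8
```

```bash
cat > ax.py <<'E'
from h import *
def axis(show=None):
    s=r.read_state();print(s["time"],"F",s["force"].round(1) if hasattr(s["force"],'round') else s["force"],"pos",np.round(s["tool_pos"],1))
    tx,ty,tz=s["tool_pos"]
    p,d,c=cap("scene");P=cloud(d,c)
    m=(abs(P[...,1]-ty)<22)&(abs(P[...,0]-tx)<110)&(P[...,2]<tz-2)&(P[...,2]>tz-150)
    Q=P[m]
    for z in range(int(tz)-140,int(tz),10):
        q=Q[abs(Q[:,2]-z)<5]
        if len(q)>5: print(z,len(q),"x",np.percentile(q[:,0],[10,50,90]).round(1),"y",np.percentile(q[:,1],[5,95]).round(1))
    if show: save(show,p[50:350,150:550])
    return P,p,c
E
python3 -c "
from ax import *
axis()"
```

```text
8.25 F [-0.7 -0.2 -2.9] pos [553.9 163.3 217.3]
77 119 x [629.8 634.4 638.1] y [148.8 182.1]
87 129 x [616.4 627.9 631.9] y [149.  183.9]
97 142 x [605.4 620.9 625.5] y [149.3 182.8]
107 43 x [613.3 618.2 621.4] y [152.8 168.2]
117 21 x [608.7 611.3 613.5] y [152.2 164.9]
127 42 x [603.7 608.1 611.4] y [152.5 164.8]
137 43 x [598.8 604.  606.7] y [152.9 165.4]
147 49 x [592.9 599.1 602.3] y [153.5 168.2]
157 49 x [589.3 594.4 598.1] y [153.8 168.2]
167 54 x [585.4 589.1 593.6] y [154.  168.3]
177 25 x [582.4 586.5 588.9] y [148.6 169. ]
187 86 x [581.8 586.8 590.3] y [149.1 172.8]
197 89 x [575.7 582.2 586. ] y [149.8 173.5]
207 93 x [570.9 577.  580.8] y [149.9 173.9]
```

Request:
carry_out(
  motion=[
    {"grip":1,"delta_pos":[-0.03,0,-0.0095],"turn":0},
    {"grip":1,"delta_pos":[-0.03,0,-0.009],"turn":0},
    {"grip":1,"delta_pos":[-0.03,0,-0.008],"turn":0},
    {"grip":1,"delta_pos":[-0.031,0,-0.005],"turn":0},
    {"grip":1,"delta_pos":[-0.031,0,-0.003],"turn":0},
    {"grip":1,"delta_pos":[-0.031,0,-0.001],"turn":0},
    {"grip":1,"delta_pos":[0,0,0],"turn":0},
    {"grip":1,"delta_pos":[0,0,0],"turn":0},
  ],
)

```text
time: 9.3
tool_pos: [607.7, 159.1, 227.8]
ee_rot: [-180.0, 0.0, 175.5]
force: [-1.1, 0.1, -1.9]
gripper_width: 27.0
finger_force: 27.2
```

```bash
python3 -c "
from ax import *
axis('m2')"
```

```text
9.3 F [-1.1  0.1 -1.9] pos [607.7 159.1 227.8]
87 120 x [617.7 627.2 631.5] y [148.8 179. ]
97 123 x [605.7 620.5 625.2] y [149.5 179. ]
107 34 x [615.1 618.7 621.1] y [152.3 168.2]
117 16 x [615.1 617.5 619.5] y [152.9 165.9]
127 30 x [614.5 617.8 619. ] y [152.7 165.5]
137 30 x [613.7 616.7 618.9] y [152.5 164.9]
147 31 x [612.6 615.8 618. ] y [152.2 164.5]
157 35 x [611.  615.  617.5] y [152.2 166.4]
167 35 x [610.1 614.6 616.1] y [152.  165.8]
177 11 x [613.3 614.7 616.4] y [154.1 162.5]
187 59 x [613.2 618.7 620.7] y [146.1 170.1]
197 62 x [612.4 617.6 620.8] y [146.1 169.5]
207 75 x [609.3 616.8 619.8] y [146.7 171.8]
217 71 x [610.1 616.2 618.7] y [147.7 171.5]
```

View pics/m2.png

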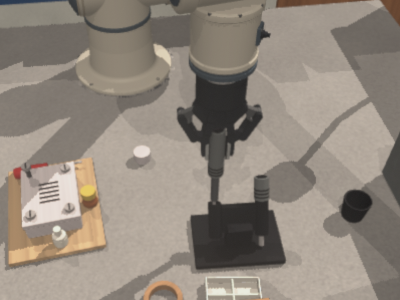

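Request:
carry_out(
  motion=[
    {"grip":1,"delta_pos":[-0.02,0,0],"turn":0},
    {"grip":1,"delta_pos":[-0.02,0,0],"turn":0},
    {"grip":1,"delta_pos":[0,0,0],"turn":0},
    {"grip":1,"delta_pos":[0,0,0],"turn":0},
    {"grip":1,"delta_pos":[0,0,0],"turn":0},
    {"grip":1,"delta_pos":[0,0,0],"turn":0},
    {"grip":1,"delta_pos":[0,0,0],"turn":0},
    {"grip":1,"delta_pos":[0,0,0],"turn":0},
  ],
)

```text
time: 10.35
tool_pos: [619.6, 158.2, 227.8]
ee_rot: [-180.0, -0.0, 175.5]
force: [-0.7, 0.7, -2.0]
gripper_width: 27.3
finger_force: 27.2
```

```bash
cat > fit.py <<'E'
from h import *
def fit(n="scene",zlo=None):
    # fit plane-curve: far-side surface line of nose and handle; LSQ cylinder axis with known radii
    from scipy.optimize import least_squares
    s=r.read_state();tx,ty,tz=s["tool_pos"];G=np.array([tx,ty,tz+19])
    p,d,c=cap(n);P=cloud(d,c).reshape(-1,3)
    m=(abs(P[:,1]-ty)<25)&(abs(P[:,0]-tx)<40)&(P[:,2]<tz-4)&(P[:,2]>tz-108);Q=P[m]
    def res(v):
        q=Q-np.array([v[0],v[1],G[2]]);a=np.array([v[2],v[3],1.]);a/=np.linalg.norm(a)
        t=q@a;rad=np.linalg.norm(q-t[:,None]*a,axis=1)
        R=np.where(t>-65,14.,7.5);return np.where(abs(t+65)<4,0,rad-R)
    o=least_squares(res,[G[0],G[1],0,0],loss="soft_l1")
    v=o.x;e=res(v);a=np.degrees(np.arctan(v[2:]))
    print(n,"N",len(Q),"axis at grip",v[:2].round(1),"lean x,y deg",a.round(2),"tip",(np.array([v[0],v[1],G[2]])-160*np.array([v[2],v[3],1])/np.hypot(1,np.hypot(v[2],v[3]))).round(1),"rms",np.median(abs(e)).round(2),"TCP",np.round([tx,ty,tz],1),"F",np.round(s["force"],1))
if __name__=="__main__": fit()
E
python3 fit.py
```

```text
scene N 414 axis at grip [613.9 159. ] lean x,y deg [ 0.22 -0.13] tip [613.3 159.4  86.8] rms 0.47 TCP [619.6 158.2 227.8] F [-0.7  0.7 -2. ]
```

The driver now stands upright (lean under 0.3°). I'll firm the grip and lift it straight out.

Request:
carry_out(
  motion=[
    {"grip":1,"delta_pos":[0,0,0],"turn":0},
    {"grip":1,"delta_pos":[0,0,0],"turn":0},
    {"grip":1,"delta_pos":[0.005,0,-0.02],"turn":0},
    {"grip":1,"delta_pos":[0,0,-0.03],"turn":0},
    {"grip":1,"delta_pos":[0,0,-0.04],"turn":0},
    {"grip":1,"delta_pos":[0,0,-0.04],"turn":0},
    {"grip":1,"delta_pos":[0,0,-0.02],"turn":0},
    {"grip":1,"delta_pos":[0,0,0],"turn":0},
  ],
  grip_force=60,
)

```text
time: 11.4
tool_pos: [618.3, 158.4, 273.4]
ee_rot: [180.0, 0.0, 175.5]
force: [-0.3, 0.8, -1.4]
gripper_width: 26.7
finger_force: 59.1
```

```bash
python3 fit.py
```

```text
scene N 478 axis at grip [612.3 159. ] lean x,y deg [-0.33 -0.31] tip [613.2 159.8 132.4] rms 0.46 TCP [618.3 158.4 273.4] F [-0.3  0.8 -1.4]
```

Request:
carry_out(
  motion=[
    {"grip":1,"delta_pos":[0.013,-0.04,0],"turn":0},
    {"grip":1,"delta_pos":[0.027,-0.08,0],"turn":0},
    {"grip":1,"delta_pos":[0.033,-0.1,0],"turn":0},
    {"grip":1,"delta_pos":[0.033,-0.1,0],"turn":0},
    {"grip":1,"delta_pos":[0.033,-0.1,0],"turn":0},
    {"grip":1,"delta_pos":[0.033,-0.1,0],"turn":0},
    {"grip":1,"delta_pos":[0.033,-0.1,0],"turn":0},
    {"grip":1,"delta_pos":[0.033,-0.1,0],"turn":0},
  ],
)

```text
time: 12.45
tool_pos: [528.9, -52.8, 272.5]
ee_rot: [-180.0, -0.0, 175.5]
force: [0.3, -0.8, -1.5]
gripper_width: 26.8
finger_force: 59.2
```

Request:
carry_out(
  motion=[
    {"grip":1,"delta_pos":[0.033,-0.1,0],"turn":0},
    {"grip":1,"delta_pos":[0.033,-0.1,0],"turn":0},
    {"grip":1,"delta_pos":[0.033,-0.1,0],"turn":0},
    {"grip":1,"delta_pos":[0.033,-0.1,0],"turn":0},
    {"grip":1,"delta_pos":[0.026,-0.08,0],"turn":0},
    {"grip":1,"delta_pos":[0.015,-0.044,0],"turn":0},
    {"grip":1,"delta_pos":[0.008,-0.02,0],"turn":0},
    {"grip":1,"delta_pos":[0,0,0],"turn":0},
  ],
)

```text
time: 13.45
tool_pos: [463.1, -209.7, 272.7]
ee_rot: [180.0, -0.0, 175.5]
force: [-0.2, 0.5, -1.5]
gripper_width: 26.7
finger_force: 59.2
```

Run:
```python
from fit import *
fit()
p,d,c=cap("scene");np.savez("s5.npz",p=p,d=d)
w,dw,cw=cap("wrist");t,dt,ct=cap("top");np.savez("w5.npz",p=w,d=dw);np.savez("t5.npz",p=t,d=dt)
R,T=RT(c);print(R.T@(np.array([456,-209,100])-T))
save("m5",np.hstack([cv2.resize(p[120:300,100:280],(400,400),interpolation=2),cv2.resize(w,(400,400))]))
```

```text
scene N 476 axis at grip [ 456.7 -208.8] lean x,y deg [0.21 0.46] tip [ 456.1 -210.1  131.8] rms 0.62 TCP [ 463.1 -209.7  272.7] F [-0.2  0.5 -1.5]
[-313.62498949  -36.94546885  985.45628671]
```

View pics/m5.png

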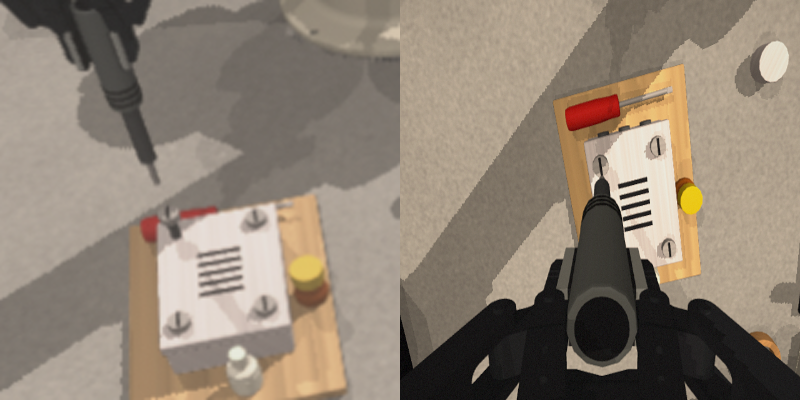

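Run:
```python
from h import *
p=np.load("s5.npz")["p"][190:240,150:200];w=np.load("w5.npz")["p"][170:250,280:360]
save("z5",np.hstack([cv2.resize(p,(400,400),interpolation=cv2.INTER_NEAREST),cv2.resize(w,(400,400),interpolation=cv2.INTER_NEAREST)]))
```

```text
(no output)
```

View pics/z5.png

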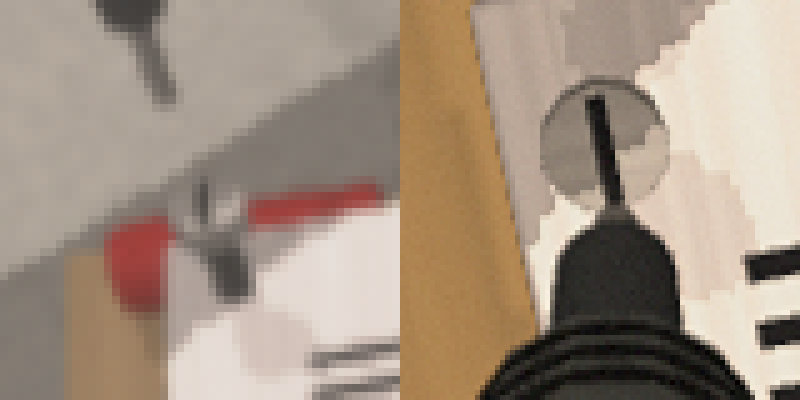

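The zoom shows: scene view, bit tip at about pixel (170.4,201.9) and raised head centre at (175.6,214.9). Wrist view, head centre at (320.4,198.1) and bit tip at about (322.7,212).

Run:
```python
from h import *
c=r.calibration("scene");w=r.calibration("wrist")
ps=plane(c,[[175.6,214.9]],90)[0];pw=plane(w,[[320.4,198.1]],90)[0];print("screw scene",ps.round(1),"wrist",pw.round(1))
def tri(a,b):
    t1,v1=rays(c,[a]);t2,v2=rays(w,[b]);A=np.c_[v1[0],-v2[0]];s=np.linalg.lstsq(A,t2-t1,rcond=None)[0]
    return t1+v1[0]*s[0],t2+v2[0]*s[1]
print("screw tri",*[x.round(1) for x in tri([175.6,214.9],[320.4,198.1])])
for b in(211,212,213): print("tip tri",b,*[x.round(1) for x in tri([170.4,201.9],[322.7,b])])
for z in(130,132,134):print(z,"tip scene",plane(c,[[170.4,201.9]],z)[0].round(1),"wrist",plane(w,[[322.7,212]],z)[0].round(1))
dw=np.load("w5.npz")["d"];P=cloud(dw,w)
m=(abs(P[...,2]-90)<6)&(np.hypot(P[...,0]-pw[0],P[...,1]-pw[1])<13);q=P[m];print("head cloud",m.sum(),q.mean(0).round(1),q.min(0).round(1),q.max(0).round(1))
for z0,z1 in((132,142),(145,160),(160,175),(175,190)):
    q=P[(P[...,2]>z0)&(P[...,2]<z1)&(abs(P[...,1]+209)<20)&(abs(P[...,0]-459)<25)]
    if len(q):print(z0,len(q),np.percentile(q,[3,97],axis=0).round(1).tolist())
print(P[205:216,323].round(1).tolist())
```

```text
screw scene [ 454.5 -209.4   90. ] wrist [ 452.7 -210.6   90. ]
screw tri [ 452.8 -209.9   88.3] [ 453.  -210.6   88.4]
tip tri 211 [ 454.8 -209.8  128.7] [ 454.5 -209.   128.6]
tip tri 212 [ 455.3 -209.6  129.2] [ 455.1 -209.   129.1]
tip tri 213 [ 455.8 -209.4  129.7] [ 455.7 -209.1  129.6]
130 tip scene [ 456.2 -209.3  130. ] wrist [ 454.9 -209.   130. ]
132 tip scene [ 458.2 -208.6  132. ] wrist [ 454.5 -209.   132. ]
134 tip scene [ 460.3 -207.8  134. ] wrist [ 454.1 -208.9  134. ]
head cloud 529 [ 452.8 -210.6   90.6] [ 443.4 -220.3   84.7] [ 462.5 -200.8   92.8]
132 22 [[452.9, -211.4, 133.1], [454.2, -206.8, 141.8]]
160 112 [[448.4, -215.6, 162.9], [453.4, -202.2, 174.1]]
175 156 [[448.4, -215.5, 175.5], [453.3, -202.3, 189.5]]
[[457.9, -209.0, 91.3], [458.6, -209.1, 91.9], [459.4, -209.1, 91.7], [460.3, -209.2, 90.9], [461.0, -209.3, 91.5], [462.1, -209.3, 89.9], [453.2, -208.7, 134.9], [453.1, -208.7, 138.3], [453.0, -208.7, 141.8], [448.6, -208.3, 164.6], [448.7, -208.3, 166.8]]
```

Request:
carry_out(
  motion=[
    {"grip":1,"delta_pos":[0.0095,-0.005,0],"turn":0},
    {"grip":1,"delta_pos":[0,0,0.01],"turn":0},
    {"grip":1,"delta_pos":[0,0,0.02],"turn":0},
    {"grip":1,"delta_pos":[0,0,0.02],"turn":0},
    {"grip":1,"delta_pos":[0,0,0.015],"turn":0},
    {"grip":1,"delta_pos":[0,0,0.006],"turn":0},
    {"grip":1,"delta_pos":[0,0,0],"turn":0},
    {"grip":1,"delta_pos":[0,0,0],"turn":0},
  ],
)

```text
time: 14.65
tool_pos: [460.3, -211.2, 251.7]
ee_rot: [-180.0, 0.0, 175.5]
force: [0.1, -0.6, -2.1]
gripper_width: 26.9
finger_force: 59.2
```

Run:
```python
from fit import *
fit()
p,d,c=cap("scene");w,dw,cw=cap("wrist");P=cloud(dw,cw)
for z0,z1 in((104,125),(140,155),(155,168)):
    q=P[(P[...,2]>z0)&(P[...,2]<z1)&(abs(P[...,1]+209)<20)&(abs(P[...,0]-455)<25)]
    if len(q):print(z0,len(q),np.percentile(q,[2,98],axis=0).round(1).tolist())
save("z6",np.hstack([cv2.resize(p[190:240,150:200],(400,400),interpolation=cv2.INTER_NEAREST),cv2.resize(w[150:230,280:360],(400,400),interpolation=cv2.INTER_NEAREST)]))
```

```text
scene N 454 axis at grip [ 453.4 -210.7] lean x,y deg [-0.09  0.17] tip [ 453.7 -211.2  110.7] rms 0.65 TCP [ 460.3 -211.2  251.7] F [ 0.1 -0.6 -2.1]
104 22 [[449.9, -213.3, 111.7], [451.2, -208.7, 119.9]]
140 123 [[445.3, -217.7, 141.5], [450.5, -204.0, 154.6]]
155 137 [[445.2, -217.8, 155.3], [450.7, -204.0, 167.7]]
```

View pics/z6.png

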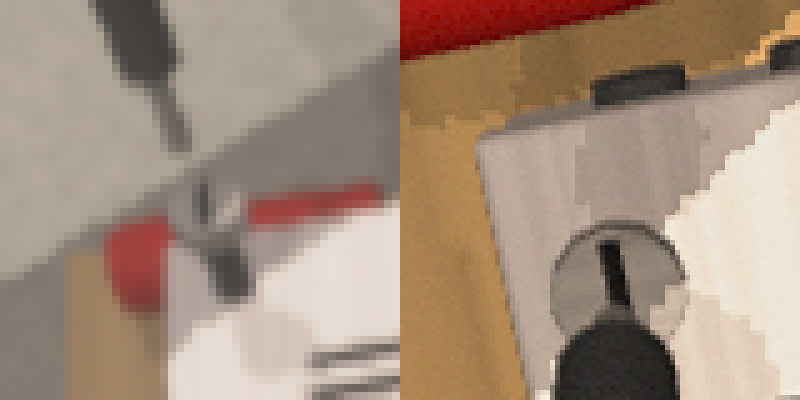

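The bit sits over the raised head at (452.9, −211.0), against a head centre of (452.8, −210.6). The tip is at z ≈ 110 and the driver is upright. I'll hand it in.

```bash
python3 -c "
from station import r
print(r.close_job())"
```

```text
the job is handed in; nothing more can be done
None
```

The job is handed in: the driver is gripped, upright and still, with the bit centred within about 1 mm of the raised screw and about 20 mm above it, touching nothing.

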